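# Feel for the hidden rib and set the press weight over it

### The job

The white back cover on this unit has just been glued to one support rib hidden underneath, somewhere along its length. With the closed fingertips press down gently along the middle of the cover (about 5 N, never near 20 N, which would dent it, and never rocking it far) until you find where it no longer gives, and keep a press of about 5 N there for a moment. Then stand the steel press weight upright right over that rib, so that the cover stays level under it, let go, and leave the other things on the bench alone.

Things in the scene. Friction and masses are not known exactly. Their poses are not given: they have to be found in the camera images.
- device: Fixed grey housing under the white cover, 112 x 296 mm, standing on the bench. Origin: centre of its underside, at bench height. Its y axis runs along the length of the cover, x across it, z up. Its place and yaw on the bench vary.
- cover_top (a point): Centre of the upper face of the white back cover: a flat plate, 126 mm in the device's x by 310 mm in y, with a skirt that hides all beneath. When level its top is 40 mm above the bench. It floats on soft foam, cannot slide sideways, and under it an unseen rib 8 mm wide spans its whole width, anywhere from 85 mm on the -y side to 85 mm on the +y side of the centre.
- rock (a joint): Tilt of the cover about the device's x axis (across the cover), rad; 0 is level, positive lifts the +y end; limits -0.12 and 0.12. Pressed off the rib, the cover tips about the rib's near edge: F newtons at a distance d (m) from that edge tilt it by about F*d/K, with K = 8 + 530*r*r N m/rad, r (m) being the rib's distance from the cover's centre.
- cover: The same white cover as a moving part. Origin: centre of the plate's underside, 4 mm below cover_top; axes as the device's when level. Pressed over the rib it hardly gives (about 0.07 mm per newton); elsewhere the pressed point sinks by a further F*d*d/K or so: with 5 N some 0.4 mm at 30 mm from the rib's edge, 4 to 6 mm at 100 mm.
- weight: Loose steel press weight, about 0.8 kg: a round body of 52 mm diameter and 42 mm height with a black round knob of 24 mm diameter on top of it, from 42 to 78 mm above its foot. Origin: centre of its underside; z is up along the knob. It starts upright on the bench, to the left or right of the device.
- weight_knob (a point): Point on the weight's axis 66 mm above its foot, the height to grip the knob.
- tape: Bystander: yellow roll, ring of 90 mm outer diameter and 22 mm height lying on the bench. Origin: centre of its underside.
- bin: Bystander: open blue parts bin, 110 x 150 x 60 mm, with white key caps in it. Origin: centre of its underside.
- screwdriver: Bystander: loose screwdriver lying on the bench beyond the device. Origin: centre of its underside.
Not all that is in view belongs to the job. Of the things like the weight, leave any that is green; of the rest the larger one is meant.

How it is judged (in metres and radians):
On the way, in this order (a step that is already met when the one before it is completed fails the run):
1. the fingertips press on the cover over the rib with more than 3.5 N for 0.2 s while the cover stays level within 0.006 rad (contact force between the fingers and cover above 3.5 N and value of joint rock between -0.006 and 0.006 rad), for 0.2 s.
2. the press weight stands on the cover, which is level within 0.006 rad (contact force between weight and cover above 6 N and angle between weight's own z axis and vertical below 0.08 rad and value of joint rock between -0.006 and 0.006 rad), for 0.2 s.
At the end, for the whole second after the job is handed in: The press weight stands released, upright (within 0.08 rad) and at rest, with its whole load on the cover, near enough over the rib (about 10 mm) that the cover is level within 0.006 rad (all of step 2 and linear speed of weight below 0.02 m/s and contact force between the fingers and weight below 0.1 N); the robot touches nothing.
It fails at once if the fingers press on the cover with more than 20 N (contact force between the fingers and cover above 20 N).
It fails at once if the weight is set or pushed down on the cover with more than 30 N (contact force between weight and cover above 30 N).
It fails at once if the cover is rocked more than 0.1 rad (value of joint rock above 0.1 rad or value of joint rock below -0.1 rad).
It fails at once if the tape roll, bin or screwdriver is moved more than 30 mm (distance of any of tape, bin, screwdriver from where it was at the start of the episode above 0.03 m).
It fails at once if the weight is tipped more than 0.6 rad (angle between weight's own z axis and vertical above 0.6 rad).
It also fails if it takes over 72 s, if anything falls off the work surface, if the arm or the gripper's body presses on something with over 40 N, if the wrist force passes 120 N, or if a joint passes its speed limit or range.

### The arm

A 6-joint arm with a two-finger parallel gripper is mounted at the origin on the work surface. World frame = base frame: x ahead of the robot, y to its left, z up, the work surface at z = 0. Lengths are in mm, angles in rad, forces in N, time in s.
With the tool pointing down it reaches from about 325 to 900 mm from the base axis. Payload 6.1 kg.
Tool frame: the origin (TCP) lies midway between the tips of the shut fingers; the grasp point (between the pads) lies 19 mm behind it; y points along the fingers, x is the direction in which the jaws open and shut, and the axes are right-handed (so a half turn about y gives the same grasp; the last joint's range is limited). The gripper opens to 85 mm and grips with 20 to 120 N. Pads are 22 mm wide; open, the fingers measure 114 mm over their backs; the gripper's body (76 mm by 85 mm) begins 54 mm behind the grasp point. The pads swing forward as they close: fully open they stand 13 mm farther back than shut.
Start: joints at [-1.389, 0.22, 1.526, -0, 1.395, -0.126], TCP at [189.345, -595.621, 231.3] pointing down, gripper open.
Joint ranges: [-2.98, 2.98], [-0.91, 2.08], [0.09, 2.57], [-1.24, 4.39], [0.2, 2.65], [-2.68, 2.68]. Speed limits (rad/s): [2.57, 2.57, 3.01, 3.14, 3.14, 3.14].

### API

Orientations are given as a 3x3 rotation matrix whose columns are the frame's x, y, z axes.
In Python, from bench import monitor, vision, order gives the robot as it stands. The module is installed in compiled form; this text tells all that it offers.
- The arm moves only by the tool carry_out, never from a script. Its argument "targets" is a list of rows, each a list of 3 entries, a list of its own where there are three numbers: the closure, from -1 (fully open) to 1 (shut), then the shift along the world's x, y, z in cm, then the turn about the world's z in degrees. A call has exactly 5 rows; each row shifts and turns the pose as measured when the row begins; what a row does not reach is not made up. A row lasts 1/10 s, in which the tool goes at most 50 mm and 8.59 degrees, less where a joint would pass 70% of its speed; a pose out of reach is approached as far as the arm can. A call with a gripper value outside its range is refused whole. The fingers move at their own pace and stop on an object; "newtons" is the grip in N (left out, the last holds). Time passes only in rows, so rows that do not move let the fingers close, or fill a call up. It gives the time, the measured TCP pose, the force and the opening at its end, in the units of the state.
- monitor.sense(): the state, without advancing time (a new reading comes with each control period).
- vision.get_image(name): name is "scene" or "top" or "wrist"; returns the picture (384x512x3 uint8, red, green, blue); there is no depth.
- vision.camera_params(name): a dict with "intrinsics" (3x3 intrinsics, pixels), "pose" (4x4, takes a point from camera to world coordinates). Camera axes: x right, y down, z forward; pixel columns grow to the right and rows downward; lengths in mm; the calibration is good to about 2 mm. A picture is of the moment at which its call begins: read the wrist's pose just before it. camera_params takes no time and is no camera call; for the wrist camera it gives the pose at the moment of the call.
- order.job_done(): hands the job in, once; it reports no verdict.
The state is a dict: "t": time; "qpos": joint angles; "joint_velocities": joint speeds; "joint_torque": joint torques, N m; "tool_pos": TCP position; "tool_rot": TCP orientation; "contact_force": force on the tool from outside, world axes, zero at the start; "moment": the same for the moment, N m; "width": finger opening in mm.
Only numpy, scipy, OpenCV 4.12 (cv2) and the standard library are available. Lean on these libraries where they do the work, as an engineer would, in place of code of your own. Each camera call takes 0.05 s, during which the arm holds its last target.

## Working session

There is one attempt and no reset: what is moved stays moved. The work goes in short steps, Python scripts to look and compute and a tool call to move; the robot and the scene stay as the last step left them, time stands still between calls to the robot, and variables do not carry over. Pictures are saved under pics/ and viewed, and the job is handed in when it is done.

Besides the shell and the picture viewer there is one more tool, called by a JSON object that holds its "op" and its "data". carry_out: Moves the arm, as the interface text tells. Its arguments: {"type":"object","properties":{"targets":{"type":"array"},"newtons":{"type":"number"}},"required":["targets"]}

```bash
mkdir -p pics
python3 - <<'E'
from bench import monitor, vision
import cv2
for n in ["scene","top"]:
    im=vision.get_image(n); cv2.imwrite(f"pics/{n}0.png",im[:,:,::-1])
    p=vision.camera_params(n); print(n,p["intrinsics"],p["pose"])
s=monitor.sense(); print(s)
E
```

```text
scene [[413.92737958   0.         257.58496883]
 [  0.         413.92737958 194.00984056]
 [  0.           0.           1.        ]] [[ 4.68813227e-01  5.56683534e-01 -6.85797056e-01  1.29493439e+03]
 [ 8.82988092e-01 -3.15900828e-01  3.47186833e-01 -3.62754484e+02]
 [-2.33706649e-02 -7.68316413e-01 -6.39643418e-01  7.36254953e+02]
 [ 0.00000000e+00  0.00000000e+00  0.00000000e+00  1.00000000e+00]]
top [[466.44601997   0.         256.05830175]
 [  0.         466.44601997 195.10027629]
 [  0.           0.           1.        ]] [[ 2.32661902e-02 -9.85241647e-01  1.69580606e-01  4.16776174e+02]
 [-9.99412173e-01 -1.86495321e-02  2.87663669e-02 -1.32018155e+01]
 [-2.51792237e-02 -1.70150205e-01 -9.85096398e-01  1.12691031e+03]
 [ 0.00000000e+00  0.00000000e+00  0.00000000e+00  1.00000000e+00]]
{'t': 0.1, 'qpos': array([-1.38908914e+00,  2.21127814e-01,  1.52747817e+00, -1.12669828e-05,
        1.39471609e+00, -1.26090234e-01]), 'joint_velocities': array([-0.00141493, -0.00056942, -0.0025831 ,  0.00017653, -0.00032858,
       -0.00127024]), 'joint_torque': array([ 6.05200421e-04, -4.98243105e+01, -3.90546727e+01, -1.95684152e-04,
        5.71288212e-03,  7.76758391e-07]), 'tool_pos': array([ 189.25065608, -595.09325009,  230.3305027 ]), 'tool_rot': array([[ 3.02961918e-01, -3.23431345e-04,  9.53002609e-01],
       [-9.53001117e-01,  1.69894110e-03,  3.02962020e-01],
       [-1.71708271e-03, -9.99998504e-01,  2.06484021e-04]]), 'contact_force': array([ 0.56768661,  0.08833008, -0.51989555]), 'moment': array([-0.0237925 , -0.02525991,  0.01831889]), 'width': 85.41537907392178}
```

View pics/scene0.png

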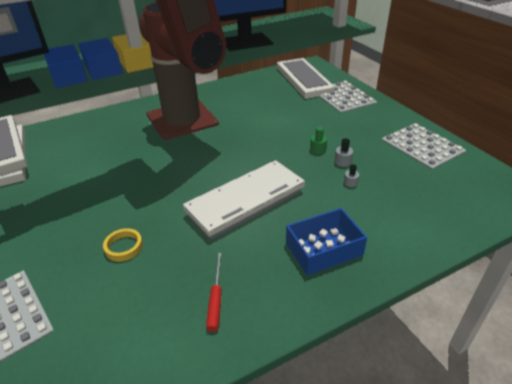

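View pics/top0.png

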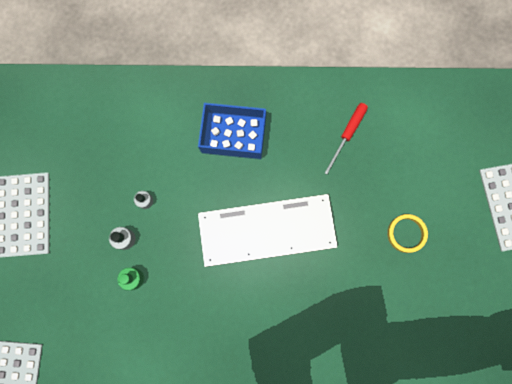

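Three weight-like things show in the top view: small grey (142,199), larger grey (120,237) and green (129,278). The larger grey one at (120,237) fits, since green is excluded and the larger of the rest is meant. Next I measure and confirm it in a crop.

```bash
cat > h.py <<'E'
import numpy as np, cv2
from bench import monitor, vision
def ray(n,uv,z,p=None):
    p=p or vision.camera_params(n); K=p["intrinsics"];T=p["pose"]
    d=T[:3,:3]@np.linalg.inv(K)@np.array([uv[0],uv[1],1.]); o=T[:3,3]
    return o+d*(z-o[2])/d[2]
def proj(n,P,p=None):
    p=p or vision.camera_params(n); T=p["pose"]
    c=T[:3,:3].T@(np.asarray(P,float)-T[:3,3]); q=p["intrinsics"]@c; return q[:2]/q[2]
def two(n1,a,n2,b):
    A=[];B=[]
    M=np.zeros((3,3));v=np.zeros(3)
    for n,u in((n1,a),(n2,b)):
        p=vision.camera_params(n);d=p["pose"][:3,:3]@np.linalg.inv(p["intrinsics"])@np.array([u[0],u[1],1.]);d/=np.linalg.norm(d)
        Q=np.eye(3)-np.outer(d,d);M+=Q;v+=Q@p["pose"][:3,3]
    return np.linalg.solve(M,v)
E
python3 - <<'E'
from h import *
t=cv2.imread("pics/top0.png"); s=cv2.imread("pics/scene0.png")
# cover
m=cv2.inRange(t,(170,170,170),(255,255,255)); m[:150]=0; m[:,:190]=0; m[:,345:]=0
m=cv2.morphologyEx(m,cv2.MORPH_CLOSE,np.ones((9,9)))
c=max(cv2.findContours(m,0,2)[0],key=cv2.contourArea)
P=np.array([ray("top",q[0],40)[:2] for q in c],np.float32)
print("cover",cv2.minAreaRect(P), cv2.boundingRect(c))
# knobs dark
g=t.max(axis=2)
for box in [(105,222,135,252),(132,188,154,212)]:
    x0,y0,x1,y1=box
    for nm,mk in(("knob",(g<45)),("body",(t.min(axis=2)>95))):
        k=np.zeros(g.shape,np.uint8);k[y0:y1,x0:x1]=mk[y0:y1,x0:x1]*255
        n,l,st,ce=cv2.connectedComponentsWithStats(k); 
        i=1+np.argmax(st[1:,4]); print(nm,st[i],ce[i],ray("top",ce[i],78 if nm=="knob" else 42))
a=cv2.resize(t[180:300,90:170],None,fx=5,fy=5,interpolation=cv2.INTER_CUBIC)
b=cv2.resize(s[115:195,300:370],None,fx=5,fy=5,interpolation=cv2.INTER_CUBIC)
o=np.zeros((600,750,3),np.uint8);o[:600,:400]=a;o[:400,400:]=b;cv2.imwrite("pics/crop1.png",o)
E
```

```text
cover ((522.8323974609375, -7.5481109619140625), (127.49669647216797, 311.11553955078125), 9.470653533935547) (198, 194, 139, 73)
knob [118 234   6   8  21] [120.66666667 237.61904762] [493.88213086 321.71305837  78.        ]
body [108 226  23  23 295] [120.04067797 237.74915254] [496.19315562 334.6622692   42.        ]
knob [141 197   4   4   8] [142.625 198.875] [583.63191002 277.45532349  78.        ]
body [133 190  18  18 185] [141.76756757 199.        ] [589.01922297 289.45883155  42.        ]
```

View pics/crop1.png

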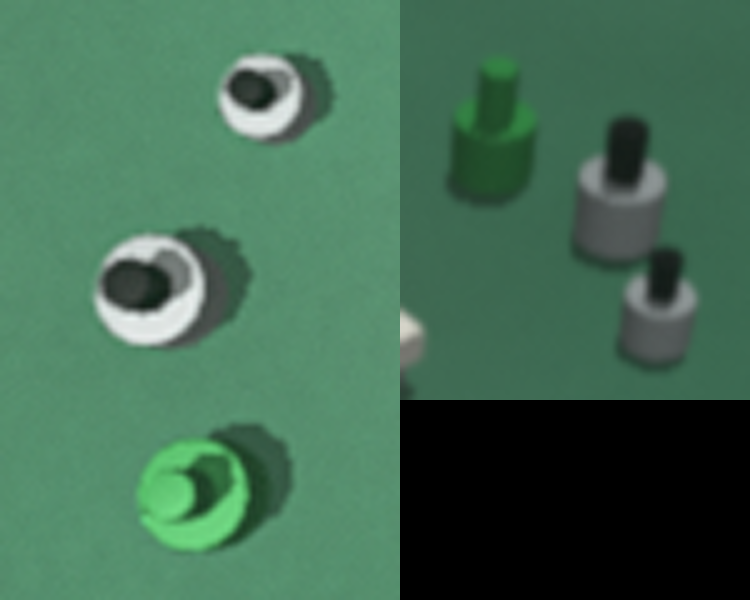

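The crop confirms it: the larger grey weight is at top (120,238), with the green one below it and the small grey one above it. The cover measures 127.5x311 mm, which fits. I'll shut the fingers and head for the cover centre.

{"op": "carry_out", "data": {"targets": [[1, [2.4, 4.3, 0], -1.6], [1, [2.4, 4.3, 0], -1.6], [1, [2.4, 4.3, 0], -1.6], [1, [2.4, 4.3, 0], -1.6], [1, [2.4, 4.3, 0], -1.6]], "newtons": 30}}

```text
t: 0.6
tool_pos: [306.7, -377.5, 225.3]
tool_rot: [[0.153, -0.002, 0.988], [-0.988, 0.007, 0.153], [-0.007, -1.0, -0.001]]
contact_force: [0.7, -0.3, 0.5]
width: 12.2
```

Run:
```python
from h import *
print(proj("scene",[496,334,42]),proj("top",[496,334,42]),proj("top",[496,334,78]),proj("scene",[496,334,78]))
print(two("top",(115.3,236.3),"scene",(345.7,139.2)))
for z in (0,42): print(two("top",(120,237.6),"scene",(342.8,149)))
```

```text
[343.76630792 149.91229845] [120.31498521 237.83772677] [115.35923769 236.56815813] [345.11762634 139.61843471]
[496.84590145 334.34694539  79.55597979]
[495.517751   332.09188611  46.06698861]
[495.517751   332.09188611  46.06698861]
```

{"op": "carry_out", "data": {"targets": [[1, [2.4, 4.2, 0.1], 0], [1, [2.4, 4.2, 0.1], 0], [1, [2.4, 4.2, 0.1], 0], [1, [2.4, 4.2, 0.1], 0], [1, [2.4, 4.2, 0.1], 0]]}}

```text
t: 1.1
tool_pos: [427.6, -158.8, 228.9]
tool_rot: [[0.149, -0.003, 0.989], [-0.989, 0.008, 0.15], [-0.009, -1.0, -0.001]]
contact_force: [0.3, -0.9, 0.0]
width: -0.1
```

{"op": "carry_out", "data": {"targets": [[1, [2.3, 4.0, -2.0], 0], [1, [2.3, 4.0, -2.0], 0], [1, [2.3, 4.0, -2], 0], [1, [2.0, 3.0, -2.0], 0], [1, [0, 0, 0], 0]]}}

```text
t: 1.6
tool_pos: [517.5, -1.8, 148.8]
tool_rot: [[0.156, 0.001, 0.988], [-0.988, 0.007, 0.156], [-0.007, -1.0, 0.002]]
contact_force: [-0.2, -0.4, -0.8]
width: 0.2
```

{"op": "carry_out", "data": {"targets": [[1, [0, 0, 0], 0], [1, [0, 0, 0], 0], [1, [0, 0, 0], 0], [1, [0, 0, 0], 0], [1, [0, 0, 0], 0]]}}

```text
t: 2.1
tool_pos: [516.8, -4.1, 149.6]
tool_rot: [[0.154, 0.0, 0.988], [-0.988, 0.006, 0.154], [-0.006, -1.0, 0.001]]
contact_force: [-0.5, -0.1, 0.3]
width: -0.0
```

Run:
```python
from h import *
for i in range(6):
    s=monitor.sense(); print(s['t'],s['tool_pos'].round(2),s['contact_force'].round(2),s['qpos'].round(4)); im=vision.get_image("wrist")
cv2.imwrite("pics/w1.png",im[:,:,::-1])
```

```text
2.1 [516.75  -4.07 149.63] [-0.49 -0.13  0.32] [-0.1646  0.0364  1.8882  0.0067  1.2176  1.249 ]
2.15 [516.87  -4.11 149.72] [0.69 0.31 0.08] [-0.1646  0.0364  1.888   0.0066  1.2175  1.2491]
2.2 [516.85  -3.88 149.59] [ 0.5  -0.64  0.47] [-0.1643  0.0366  1.888   0.0067  1.2174  1.2491]
2.25 [516.81  -3.71 149.44] [-0.38  0.44  0.14] [-0.164   0.0369  1.8881  0.0068  1.2174  1.2491]
2.3 [516.73  -3.54 149.27] [ 0.69  1.08 -0.11] [-0.1637  0.0372  1.8881  0.0068  1.2174  1.2491]
2.35 [516.67  -3.4  149.14] [-0.19  0.07 -0.39] [-0.1635  0.0374  1.8882  0.0068  1.2174  1.2492]
```

View pics/w1.png

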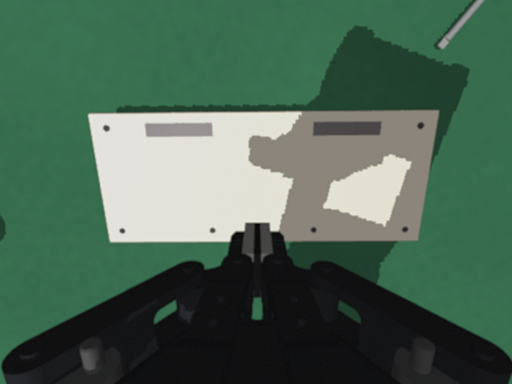

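The wrist view shows the closed tips at (257,225), above the bright cover that spans (90–437, 110–242), with no obstacle below. I'm descending now.

{"op": "carry_out", "data": {"targets": [[1, [0.4, -0.3, -2.4], 0.5], [1, [0.2, -0.1, -2.4], 0], [1, [0, 0, -2.4], 0], [1, [0, 0, -2.0], 0], [1, [0, 0, 0], 0]]}}

```text
t: 2.9
tool_pos: [524.2, -7.5, 55.9]
tool_rot: [[0.165, 0.004, 0.986], [-0.986, 0.006, 0.165], [-0.005, -1.0, 0.005]]
contact_force: [-0.7, -0.3, -0.9]
width: 0.0
```

{"op": "carry_out", "data": {"targets": [[1, [0, 0, 0], 0], [1, [0, 0, 0], 0], [1, [0, 0, 0], 0], [1, [0, 0, 0], 0], [1, [0, 0, 0], 0]]}}

```text
t: 3.4
tool_pos: [526.9, -7.7, 60.1]
tool_rot: [[0.165, 0.009, 0.986], [-0.986, 0.005, 0.165], [-0.003, -1.0, 0.01]]
contact_force: [-0.2, 0.2, 0.6]
width: 0.1
```

{"op": "carry_out", "data": {"targets": [[1, [-0.1, 0, -0.3], 0], [1, [-0.1, 0, -0.3], 0], [1, [0, 0, -0.3], 0], [1, [0, 0, -0.3], 0], [1, [0, 0, -0.2], 0]]}}

```text
t: 3.9
tool_pos: [525.7, -8.0, 46.3]
tool_rot: [[0.165, 0.012, 0.986], [-0.986, 0.004, 0.165], [-0.002, -1.0, 0.012]]
contact_force: [-0.2, -0.4, 3.6]
width: -0.1
```

{"op": "carry_out", "data": {"targets": [[1, [0, 0, 0], 0], [1, [0, 0, 0], 0], [1, [0, 0, 0], 0], [1, [0, 0, 0], 0], [1, [0, 0, 0], 0]]}}

```text
t: 4.4
tool_pos: [525.7, -8.0, 46.6]
tool_rot: [[0.165, 0.011, 0.986], [-0.986, 0.004, 0.165], [-0.002, -1.0, 0.012]]
contact_force: [-1.8, -0.1, 1.7]
width: 0.1
```

Run:
```python
from h import *
F=[];Z=[]
for i in range(8):
    s=monitor.sense(); F.append(s['contact_force']);Z.append(s['tool_pos']); im=vision.get_image("scene" if i<7 else "wrist")
    if i==0: cv2.imwrite("pics/s2.png",cv2.resize(im[120:270,150:350,::-1],None,fx=4,fy=4,interpolation=2))
print(np.round(F,2),np.round(Z,2))
cv2.imwrite("pics/w2.png",im[:,:,::-1])
```

```text
[[-1.77 -0.06  1.72]
 [-0.89 -0.31  2.3 ]
 [-1.94  0.11  2.47]
 [-0.96 -0.11  2.33]
 [-1.35 -0.53  3.38]
 [ 0.11  0.21  2.04]
 [-1.25  0.51  1.83]
 [-0.58 -0.68  2.9 ]] [[525.69  -8.02  46.6 ]
 [525.67  -8.01  46.58]
 [525.69  -8.02  46.57]
 [525.67  -8.02  46.53]
 [525.69  -8.05  46.56]
 [525.66  -8.03  46.51]
 [525.68  -8.03  46.53]
 [525.69  -8.01  46.52]]
```

View pics/s2.png

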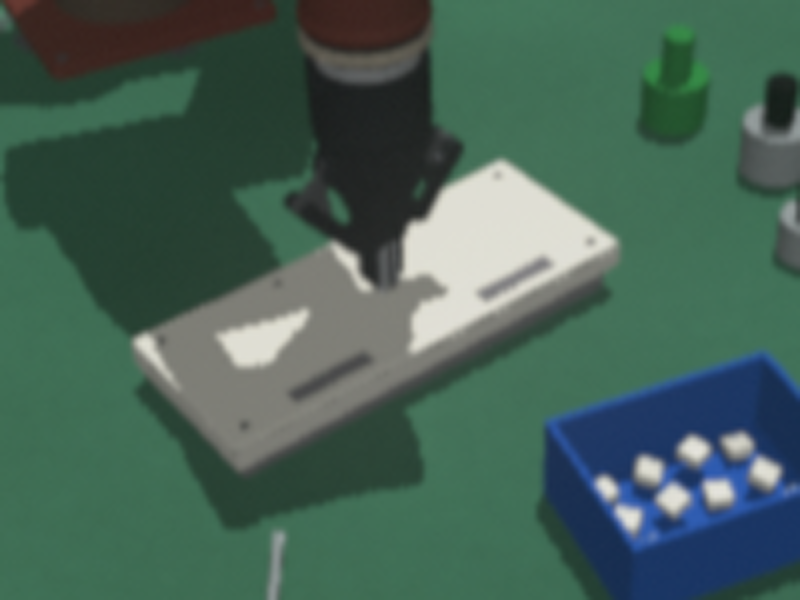

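View pics/w2.png

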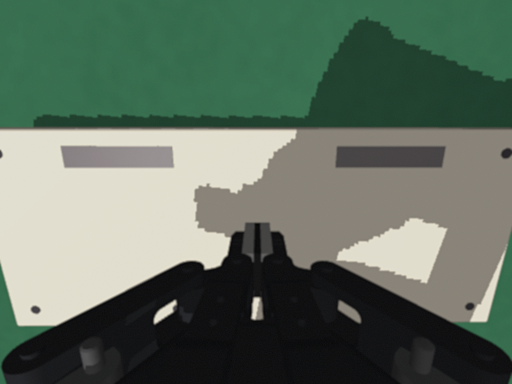

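Contact is already made at a tool z of 46.5 mm with about 2.4 N. The tips sit mid-cover in the scene crop at (385,285), and the offset to 40 mm is constant, so I only use relative depths. Now to raise the force and see how far it gives.

{"op": "carry_out", "data": {"targets": [[1, [0, 0, -0.1], 0], [1, [0, 0, 0], 0], [1, [0, 0, 0], 0], [1, [0, 0, 0], 0], [1, [0, 0, 0], 0]]}}

```text
t: 5.3
tool_pos: [525.7, -8.1, 45.8]
tool_rot: [[0.165, 0.011, 0.986], [-0.986, 0.004, 0.165], [-0.002, -1.0, 0.012]]
contact_force: [-1.5, -0.8, 4.7]
width: -0.0
```

```bash
cat > rd.py <<'E'
from h import *
import sys
n=int(sys.argv[1]) if len(sys.argv)>1 else 4
F=[];Z=[];M=[]
for i in range(n):
    s=monitor.sense(); F.append(s['contact_force']);Z.append(s['tool_pos']);M.append(s['moment']); vision.get_image("top")
F=np.array(F);Z=np.array(Z)
p=Z.mean(0); a=np.deg2rad(9.47); c=np.array([522.8,-7.5]); d=p[:2]-c
print("t",s['t'],"F",F.mean(0).round(2),"pos",p.round(2),"z trend",Z[:,2].round(2),"dev x,y",round(d@[np.cos(a),np.sin(a)],1),round(d@[-np.sin(a),np.cos(a)],1),"M",np.mean(M,0).round(3),"rot y",s['tool_rot'][:,1].round(3))
E
python3 rd.py
```

```text
t 5.45 F [-1.55 -0.31  4.11] pos [525.7   -8.11  45.77] z trend [45.79 45.77 45.76 45.78] dev x,y 2.8 -1.1 M [-0.021  0.281  0.007] rot y [ 0.011  0.004 -1.   ]
```

The give at the centre is about 0.45 mm/N, so the rib lies roughly 60 mm to one side. I'll try the +y side.

{"op": "carry_out", "data": {"targets": [[1, [0, 0, 0.6], 0], [1, [-0.3, 1.5, 0.4], 0], [1, [-0.3, 1.5, 0], 0], [1, [-0.3, 1.5, 0], 0], [1, [-0.2, 1.4, 0], 0]]}}

```text
t: 6.0
tool_pos: [513.6, 54.7, 55.9]
tool_rot: [[0.162, 0.012, 0.987], [-0.987, 0.005, 0.162], [-0.003, -1.0, 0.012]]
contact_force: [-0.2, -0.2, 0.5]
width: -0.0
```

{"op": "carry_out", "data": {"targets": [[1, [0, 0, 0], 0], [1, [0, 0, 0], 0], [1, [0, 0, 0], 0], [1, [0, 0, 0], 0], [1, [0, 0, 0], 0]]}}

```text
t: 6.5
tool_pos: [512.2, 57.9, 55.5]
tool_rot: [[0.167, 0.011, 0.986], [-0.986, 0.005, 0.167], [-0.004, -1.0, 0.012]]
contact_force: [0.0, -0.0, 0.0]
width: 0.1
```

```bash
python3 rd.py 3
```

```text
t 6.6 F [-0.06  0.09 -0.54] pos [512.26  57.82  55.47] z trend [55.47 55.49 55.47] dev x,y 0.3 66.2 M [ 0.029  0.025 -0.005] rot y [ 0.011  0.005 -1.   ]
```

{"op": "carry_out", "data": {"targets": [[1, [0, 0, -0.25], 0], [1, [0, 0, -0.2], 0], [1, [0, 0, -0.1], 0], [1, [0, 0, 0], 0], [1, [0, 0, 0], 0]]}}

```text
t: 7.15
tool_pos: [512.2, 57.2, 49.2]
tool_rot: [[0.165, 0.01, 0.986], [-0.986, 0.005, 0.165], [-0.004, -1.0, 0.011]]
contact_force: [0.5, -0.2, 0.5]
width: -0.3
```

{"op": "carry_out", "data": {"targets": [[1, [0, 0, -0.05], 0], [1, [0, 0, -0.05], 0], [1, [0, 0, 0], 0], [1, [0, 0, 0], 0], [1, [0, 0, 0], 0]]}}

```text
t: 7.65
tool_pos: [512.3, 57.3, 48.3]
tool_rot: [[0.166, 0.011, 0.986], [-0.986, 0.005, 0.166], [-0.004, -1.0, 0.011]]
contact_force: [0.3, 0.2, -0.0]
width: -0.2
```

```bash
python3 rd.py 2
```

```text
t 7.7 F [0.01 0.45 0.01] pos [512.34  57.32  48.31] z trend [48.32 48.29] dev x,y 0.3 65.7 M [-0.016  0.02   0.016] rot y [ 0.011  0.005 -1.   ]
```

{"op": "carry_out", "data": {"targets": [[1, [0, 0, -0.05], 0], [1, [0, 0, 0], 0], [1, [0, 0, -0.03], 0], [1, [0, 0, 0], 0], [1, [0, 0, 0], 0]]}}

```text
t: 8.25
tool_pos: [512.4, 57.3, 48.0]
tool_rot: [[0.166, 0.011, 0.986], [-0.986, 0.005, 0.166], [-0.004, -1.0, 0.011]]
contact_force: [-0.8, -0.1, 0.8]
width: -0.0
```

```bash
python3 rd.py 2
```

```text
t 8.3 F [-0.75 -0.09  0.95] pos [512.44  57.3   47.98] z trend [47.99 47.97] dev x,y 0.4 65.6 M [-0.002  0.138 -0.026] rot y [ 0.011  0.005 -1.   ]
```

{"op": "carry_out", "data": {"targets": [[1, [0, 0, -0.05], 0], [1, [0, 0, 0], 0], [1, [0, 0, -0.05], 0], [1, [0, 0, 0], 0], [1, [0, 0, 0], 0]]}}

```text
t: 8.85
tool_pos: [512.5, 57.3, 47.8]
tool_rot: [[0.166, 0.01, 0.986], [-0.986, 0.005, 0.166], [-0.003, -1.0, 0.011]]
contact_force: [-2.1, 0.1, 3.2]
width: 0.4
```

```bash
python3 rd.py 4
```

```text
t 9.0 F [-2.11 -0.1   3.64] pos [512.49  57.28  47.77] z trend [47.83 47.77 47.77 47.73] dev x,y 0.5 65.6 M [-0.023  0.362  0.006] rot y [ 0.01   0.005 -1.   ]
```

The give here is about 0.08 mm/N, so this is on the rib or within roughly 10 mm of it. I'll hold about 5 N, then probe further out to bracket it.

{"op": "carry_out", "data": {"targets": [[1, [0, 0, -0.05], 0], [1, [0, 0, 0], 0], [1, [0, 0, 0], 0], [1, [0, 0, 0], 0], [1, [0, 0, 0], 0]]}}

```text
t: 9.55
tool_pos: [512.5, 57.3, 47.7]
tool_rot: [[0.166, 0.01, 0.986], [-0.986, 0.005, 0.166], [-0.003, -1.0, 0.011]]
contact_force: [-1.6, -0.9, 3.5]
width: -0.0
```

```bash
python3 rd.py 6
```

```text
t 9.8 F [-2.05 -0.16  4.44] pos [512.48  57.28  47.71] z trend [47.7  47.72 47.7  47.72 47.72 47.73] dev x,y 0.5 65.6 M [-0.006  0.39   0.008] rot y [ 0.01   0.005 -1.   ]
```

{"op": "carry_out", "data": {"targets": [[1, [0, 0, 0.4], 0], [1, [-0.2, 1.1, 0.2], 0], [1, [-0.2, 1.2, 0], 0], [1, [-0.2, 1.2, 0], 0], [1, [0, 0, 0], 0]]}}

```text
t: 10.35
tool_pos: [505.9, 95.6, 53.3]
tool_rot: [[0.165, 0.011, 0.986], [-0.986, 0.006, 0.165], [-0.004, -1.0, 0.012]]
contact_force: [0.0, -0.1, -0.0]
width: -0.1
```

{"op": "carry_out", "data": {"targets": [[1, [0, 0, 0], 0], [1, [0, 0, 0], 0], [1, [0, 0, 0], 0], [1, [0, 0, 0], 0], [1, [0, 0, 0], 0]]}}

```text
t: 10.85
tool_pos: [505.5, 96.0, 52.9]
tool_rot: [[0.167, 0.01, 0.986], [-0.986, 0.005, 0.167], [-0.004, -1.0, 0.011]]
contact_force: [0.8, -0.9, -0.5]
width: 0.0
```

{"op": "carry_out", "data": {"targets": [[1, [0, 0, -0.15], 0], [1, [0, 0, -0.15], 0], [1, [0, 0, -0.1], 0], [1, [0, 0, 0], 0], [1, [0, 0, 0], 0]]}}

```text
t: 11.35
tool_pos: [505.6, 95.4, 48.4]
tool_rot: [[0.165, 0.01, 0.986], [-0.986, 0.005, 0.165], [-0.004, -1.0, 0.011]]
contact_force: [-0.3, 0.2, 0.2]
width: -0.3
```

```bash
python3 rd.py 4
```

```text
t 11.5 F [-0.16  0.24  0.13] pos [505.62  95.36  48.43] z trend [48.39 48.38 48.43 48.5 ] dev x,y -0.0 104.3 M [ 0.011 -0.02  -0.014] rot y [ 0.01   0.005 -1.   ]
```

{"op": "carry_out", "data": {"targets": [[1, [0, 0, -0.05], 0], [1, [0, 0, 0], 0], [1, [0, 0, -0.05], 0], [1, [0, 0, 0], 0], [1, [0, 0, 0], 0]]}}

```text
t: 12.05
tool_pos: [505.9, 95.5, 48.0]
tool_rot: [[0.166, 0.011, 0.986], [-0.986, 0.005, 0.166], [-0.003, -1.0, 0.011]]
contact_force: [-1.1, -0.1, 0.8]
width: -0.1
```

```bash
python3 rd.py 6
```

```text
t 12.3 F [-0.67  0.08  0.74] pos [505.88  95.47  47.94] z trend [47.96 47.97 47.95 47.93 47.91 47.94] dev x,y 0.2 104.4 M [-0.032  0.132 -0.011] rot y [ 0.011  0.005 -1.   ]
```

{"op": "carry_out", "data": {"targets": [[1, [0, 0, -0.05], 0], [1, [0, 0, 0], 0], [1, [0, 0, -0.05], 0], [1, [0, 0, 0], 0], [1, [0, 0, 0], 0]]}}

```text
t: 12.85
tool_pos: [506.0, 95.5, 47.7]
tool_rot: [[0.166, 0.011, 0.986], [-0.986, 0.005, 0.166], [-0.004, -1.0, 0.011]]
contact_force: [-2.1, -0.8, 4.1]
width: -0.1
```

```bash
python3 rd.py 6
```

```text
t 13.1 F [-1.9  -0.33  3.63] pos [505.97  95.54  47.65] z trend [47.69 47.65 47.65 47.62 47.62 47.64] dev x,y 0.3 104.4 M [-0.04   0.324  0.007] rot y [ 0.011  0.005 -1.   ]
```

The give at +104 is 0.10 mm/N, slightly softer than at +66, so the rib lies between them. I'll probe at two wider points, about +135 and +25, to bracket it precisely.

{"op": "carry_out", "data": {"targets": [[1, [0, 0, 0.4], 0], [1, [-0.2, 1.0, 0.1], 0], [1, [-0.2, 1.0, 0], 0], [1, [-0.1, 0.7, 0], 0], [1, [0, 0, 0], 0]]}}

```text
t: 13.65
tool_pos: [500.5, 125.2, 52.1]
tool_rot: [[0.165, 0.011, 0.986], [-0.986, 0.006, 0.165], [-0.004, -1.0, 0.012]]
contact_force: [-0.1, -0.8, 0.3]
width: -0.2
```

{"op": "carry_out", "data": {"targets": [[1, [0, 0, -0.1], 0], [1, [0, 0, -0.1], 0], [1, [0, 0, -0.1], 0], [1, [0, 0, 0], 0], [1, [0, 0, 0], 0]]}}

```text
t: 14.15
tool_pos: [500.1, 125.4, 48.4]
tool_rot: [[0.166, 0.01, 0.986], [-0.986, 0.006, 0.166], [-0.004, -1.0, 0.011]]
contact_force: [0.2, -0.5, -0.6]
width: -0.2
```

```bash
python3 rd.py 3
```

```text
t 14.25 F [ 0.01  0.13 -0.43] pos [500.1 125.4  48.4] z trend [48.38 48.38 48.43] dev x,y -0.5 134.8 M [ 0.01  -0.004  0.024] rot y [ 0.01   0.006 -1.   ]
```

{"op": "carry_out", "data": {"targets": [[1, [0, 0, -0.05], 0], [1, [0, 0, -0.05], 0], [1, [0, 0, 0], 0], [1, [0, 0, 0], 0], [1, [0, 0, 0], 0]]}}

```text
t: 14.8
tool_pos: [500.3, 125.4, 47.9]
tool_rot: [[0.166, 0.011, 0.986], [-0.986, 0.006, 0.166], [-0.004, -1.0, 0.012]]
contact_force: [-0.4, 0.2, 0.7]
width: -0.1
```

```bash
python3 rd.py 8
```

```text
t 15.15 F [-0.31  0.26  0.73] pos [500.33 125.45  47.82] z trend [47.85 47.83 47.83 47.83 47.82 47.82 47.81 47.81] dev x,y -0.3 134.8 M [-0.004  0.088 -0.006] rot y [ 0.011  0.006 -1.   ]
```

{"op": "carry_out", "data": {"targets": [[1, [0, 0, -0.05], 0], [1, [0, 0, -0.05], 0], [1, [0, 0, -0.05], 0], [1, [0, 0, 0], 0], [1, [0, 0, 0], 0]]}}

```text
t: 15.7
tool_pos: [500.4, 125.6, 47.0]
tool_rot: [[0.166, 0.011, 0.986], [-0.986, 0.006, 0.166], [-0.004, -1.0, 0.012]]
contact_force: [-1.4, 0.3, 3.3]
width: -0.3
```

```bash
python3 rd.py 8
```

```text
t 16.05 F [-1.58 -0.01  3.61] pos [500.43 125.61  46.9 ] z trend [46.96 46.95 46.91 46.88 46.91 46.87 46.86 46.89] dev x,y -0.2 135.0 M [-0.021  0.344 -0.   ] rot y [ 0.011  0.006 -1.   ]
```

{"op": "carry_out", "data": {"targets": [[1, [0, 0, 0.5], 0], [1, [0, 0, 0.2], 0], [1, [0.3, -2.0, 0], 0], [1, [0.4, -2.5, 0], 0], [1, [0.4, -2.5, 0], 0]]}}

```text
t: 16.6
tool_pos: [511.6, 56.3, 54.0]
tool_rot: [[0.171, 0.012, 0.985], [-0.985, 0.007, 0.171], [-0.005, -1.0, 0.013]]
contact_force: [0.0, -1.1, 0.1]
width: -0.1
```

{"op": "carry_out", "data": {"targets": [[1, [0.4, -2.5, 0], 0], [1, [0.2, -0.7, 0], 0], [1, [0, 0, 0], 0], [1, [0, 0, 0], 0], [1, [0, 0, 0], 0]]}}

```text
t: 17.1
tool_pos: [518.3, 21.9, 54.1]
tool_rot: [[0.168, 0.013, 0.986], [-0.986, 0.007, 0.168], [-0.004, -1.0, 0.014]]
contact_force: [-1.0, 1.5, 0.6]
width: 0.1
```

```bash
python3 rd.py 2
```

```text
t 17.15 F [-0.07  0.81  0.6 ] pos [518.32  22.01  54.13] z trend [54.13 54.13] dev x,y 0.4 29.8 M [ 0.014 -0.002 -0.007] rot y [ 0.013  0.007 -1.   ]
```

{"op": "carry_out", "data": {"targets": [[1, [0.1, -0.9, -0.2], 0], [1, [0, 0, -0.2], 0], [1, [0, 0, -0.1], 0], [1, [0, 0, 0], 0], [1, [0, 0, 0], 0]]}}

```text
t: 17.7
tool_pos: [519.0, 13.7, 48.4]
tool_rot: [[0.17, 0.013, 0.985], [-0.985, 0.007, 0.17], [-0.005, -1.0, 0.014]]
contact_force: [0.1, 0.0, 0.1]
width: -0.1
```

{"op": "carry_out", "data": {"targets": [[1, [0, 0, -0.05], 0], [1, [0, 0, -0.05], 0], [1, [0, 0, 0], 0], [1, [0, 0, 0], 0], [1, [0, 0, 0], 0]]}}

```text
t: 18.2
tool_pos: [519.1, 13.7, 47.8]
tool_rot: [[0.171, 0.013, 0.985], [-0.985, 0.007, 0.171], [-0.004, -1.0, 0.014]]
contact_force: [-1.3, -0.7, 1.1]
width: 0.4
```

```bash
python3 rd.py 6
```

```text
t 18.45 F [-0.89 -0.26  1.2 ] pos [519.07  13.67  47.76] z trend [47.79 47.77 47.75 47.76 47.73 47.76] dev x,y -0.2 21.5 M [-0.042  0.107 -0.012] rot y [ 0.013  0.007 -1.   ]
```

{"op": "carry_out", "data": {"targets": [[1, [0, 0, -0.05], 0], [1, [0, 0, -0.05], 0], [1, [0, 0, -0.05], 0], [1, [0, 0, 0], 0], [1, [0, 0, 0], 0]]}}

```text
t: 19.0
tool_pos: [519.1, 13.5, 46.8]
tool_rot: [[0.171, 0.013, 0.985], [-0.985, 0.006, 0.171], [-0.004, -1.0, 0.014]]
contact_force: [-2.1, -0.6, 4.1]
width: 0.4
```

```bash
python3 rd.py 8
```

```text
t 19.35 F [-1.82 -0.1   3.92] pos [519.13  13.52  46.79] z trend [46.83 46.81 46.81 46.79 46.79 46.75 46.77 46.76] dev x,y -0.2 21.3 M [-0.012  0.353  0.009] rot y [ 0.013  0.006 -1.   ]
```

All probes agree on a rib at about +78 mm: +21 gives 78.9, +135 gives 78, and both +66 and +104 are nearly stiff. I'll press and hold there to confirm.

{"op": "carry_out", "data": {"targets": [[1, [0, 0, 0.5], 0], [1, [-0.1, 0.6, 0.2], 0], [1, [-0.3, 1.6, 0], 0], [1, [-0.3, 1.6, 0], 0], [1, [-0.2, 1.3, 0], 0]]}}

```text
t: 19.9
tool_pos: [510.6, 65.7, 54.0]
tool_rot: [[0.167, 0.015, 0.986], [-0.986, 0.007, 0.167], [-0.004, -1.0, 0.016]]
contact_force: [-0.4, -0.0, 0.4]
width: 0.3
```

{"op": "carry_out", "data": {"targets": [[1, [0, 0.1, -0.1], 0], [1, [0, 0, -0.1], 0], [1, [0, 0, -0.1], 0], [1, [0, 0, 0], 0], [1, [0, 0, 0], 0]]}}

```text
t: 20.4
tool_pos: [510.4, 67.8, 50.6]
tool_rot: [[0.169, 0.015, 0.985], [-0.986, 0.007, 0.169], [-0.004, -1.0, 0.016]]
contact_force: [0.1, 0.6, -0.7]
width: 0.1
```

```bash
python3 rd.py 2
```

```text
t 20.45 F [ 0.31  0.82 -0.51] pos [510.41  67.74  50.56] z trend [50.57 50.54] dev x,y 0.2 76.2 M [ 0.02   0.021 -0.017] rot y [ 0.015  0.007 -1.   ]
```

{"op": "carry_out", "data": {"targets": [[1, [0, 0.1, -0.1], 0], [1, [0, 0.1, -0.1], 0], [1, [0, 0, 0], 0], [1, [0, 0, 0], 0], [1, [0, 0, -0.05], 0]]}}

```text
t: 21.0
tool_pos: [510.7, 69.5, 48.0]
tool_rot: [[0.169, 0.015, 0.986], [-0.986, 0.007, 0.169], [-0.004, -1.0, 0.016]]
contact_force: [-0.8, 0.0, 1.2]
width: 0.0
```

{"op": "carry_out", "data": {"targets": [[1, [0, 0, -0.05], 0], [1, [0, 0, 0], 0], [1, [0, 0, -0.03], 0], [1, [0, 0, 0], 0], [1, [0, 0, 0], 0]]}}

```text
t: 21.5
tool_pos: [510.7, 69.4, 48.0]
tool_rot: [[0.169, 0.015, 0.986], [-0.986, 0.007, 0.169], [-0.004, -1.0, 0.016]]
contact_force: [-1.1, -0.4, 2.8]
width: 0.3
```

```bash
python3 rd.py 4
```

```text
t 21.65 F [-1.14 -0.15  2.96] pos [510.7   69.46  47.96] z trend [47.98 47.97 47.95 47.95] dev x,y 0.7 77.9 M [0.01  0.206 0.001] rot y [ 0.015  0.007 -1.   ]
```

{"op": "carry_out", "data": {"targets": [[1, [0, 0, -0.1], 0], [1, [0, 0, -0.02], 0], [1, [0, 0, 0], 0], [1, [0, 0, 0], 0], [1, [0, 0, 0], 0]]}}

```text
t: 22.2
tool_pos: [510.7, 69.5, 47.9]
tool_rot: [[0.169, 0.015, 0.986], [-0.986, 0.006, 0.169], [-0.004, -1.0, 0.015]]
contact_force: [-1.6, 0.9, 3.2]
width: 0.6
```

```bash
python3 rd.py 8
```

```text
t 22.55 F [-1.83  0.11  3.08] pos [510.7   69.46  47.88] z trend [47.9  47.89 47.88 47.89 47.88 47.9  47.87 47.87] dev x,y 0.7 77.9 M [-0.042  0.289  0.005] rot y [ 0.014  0.006 -1.   ]
```

{"op": "carry_out", "data": {"targets": [[1, [0, 0, -0.1], 0], [1, [0, 0, -0.1], 0], [1, [0, 0, -0.1], 0], [1, [0, 0, -0.1], 0], [1, [0, 0, -0.1], 0]]}}

```text
t: 23.1
tool_pos: [510.9, 69.5, 47.1]
tool_rot: [[0.17, 0.013, 0.985], [-0.986, 0.006, 0.17], [-0.004, -1.0, 0.013]]
contact_force: [-6.0, -1.0, 12.5]
width: -0.1
```

```bash
python3 rd.py 8
```

```text
t 23.45 F [-6.35 -0.66 13.23] pos [510.85  69.47  47.12] z trend [47.13 47.12 47.13 47.13 47.12 47.11 47.12 47.12] dev x,y 0.9 77.9 M [-0.063  1.138 -0.004] rot y [ 0.013  0.006 -1.   ]
```

That went higher than wanted, 13 N and still under 20 N. The stiffness of 0.075 mm/N confirms the rib. Easing off to about 5 N.

{"op": "carry_out", "data": {"targets": [[1, [0, 0, 0.05], 0], [1, [0, 0, 0.02], 0], [1, [0, 0, 0], 0], [1, [0, 0, 0], 0], [1, [0, 0, 0], 0]]}}

```text
t: 24.0
tool_pos: [511.2, 69.5, 47.9]
tool_rot: [[0.17, 0.014, 0.985], [-0.986, 0.006, 0.169], [-0.004, -1.0, 0.014]]
contact_force: [-0.7, 0.1, 2.6]
width: 0.3
```

```bash
python3 rd.py 5
```

```text
t 24.2 F [-1.06 -0.07  2.69] pos [511.15  69.5   47.91] z trend [47.88 47.91 47.93 47.93 47.92] dev x,y 1.2 77.9 M [-0.035  0.181 -0.015] rot y [ 0.014  0.006 -1.   ]
```

{"op": "carry_out", "data": {"targets": [[1, [0, 0, -0.1], 0], [1, [0, 0, -0.06], 0], [1, [0, 0, -0.04], 0], [1, [0, 0, -0.02], 0], [1, [0, 0, -0.02], 0]]}}

```text
t: 24.75
tool_pos: [511.2, 69.5, 47.8]
tool_rot: [[0.17, 0.013, 0.985], [-0.985, 0.006, 0.17], [-0.004, -1.0, 0.014]]
contact_force: [-1.3, -0.4, 3.8]
width: -0.2
```

```bash
python3 rd.py 8
```

```text
t 25.1 F [-2.2   0.25  5.38] pos [511.21  69.51  47.72] z trend [47.81 47.76 47.72 47.7  47.7  47.69 47.7  47.68] dev x,y 1.2 77.9 M [-0.025  0.417  0.001] rot y [ 0.013  0.006 -1.   ]
```

Held about 5.4 N (5.8 N with friction) at the rib for 0.4 s with the cover stiff. Now lift, open and go to the weight at (496,334).

{"op": "carry_out", "data": {"targets": [[1, [0, 0, 2.5], 0], [0, [0, 0, 3.5], 0], [-1, [-0.2, 4.0, 2.5], 0], [-1, [-0.3, 4.6, 0], 0], [-1, [-0.3, 4.6, 0], 0]]}}

```text
t: 25.65
tool_pos: [502.8, 200.2, 133.5]
tool_rot: [[0.16, 0.012, 0.987], [-0.987, 0.006, 0.16], [-0.004, -1.0, 0.013]]
contact_force: [-0.2, 1.0, -0.3]
width: 58.1
```

{"op": "carry_out", "data": {"targets": [[-1, [-0.3, 4.6, 0], 0], [-1, [-0.3, 4.0, 0], 0], [-1, [-0.1, 2.5, 0], 0], [-1, [0, 0, 0], 0], [-1, [0, 0, 0], 0]]}}

```text
t: 26.15
tool_pos: [494.2, 321.2, 132.2]
tool_rot: [[0.166, 0.014, 0.986], [-0.986, 0.008, 0.166], [-0.006, -1.0, 0.016]]
contact_force: [-0.4, 0.1, -0.8]
width: 85.4
```

Run:
```python
from h import *
s=monitor.sense();p=vision.camera_params("wrist");im=vision.get_image("wrist");cv2.imwrite("pics/w3.png",im[:,:,::-1])
print(s['tool_pos'],s['tool_rot'].round(3),s['width'],s['t'])
print("knobtop",proj("wrist",[496.2,334.2,78],p),"tcp",proj("wrist",s['tool_pos'],p),"tip-8",proj("wrist",s['tool_pos']+[0,0,-8],p))
im=vision.get_image("top");cv2.imwrite("pics/t3.png",cv2.resize(im[150:350,40:300,::-1],None,fx=3,fy=3))
```

```text
[494.15781109 321.18923566 132.16029311] [[ 0.166  0.014  0.986]
 [-0.986  0.008  0.166]
 [-0.006 -1.     0.016]] 85.42143547644415 26.15
knobtop [238.42900672 201.87077388] tcp [253.81427134 238.19839822] tip-8 [254.02957949 232.37208739]
```

View pics/w3.png

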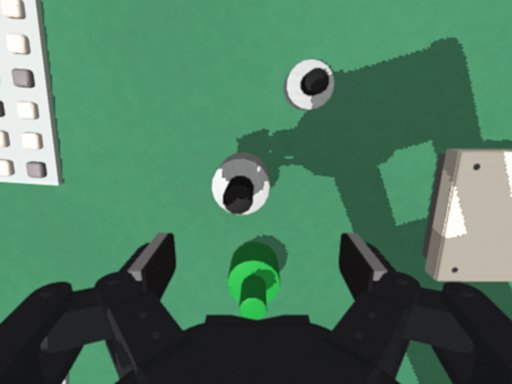

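View pics/t3.png

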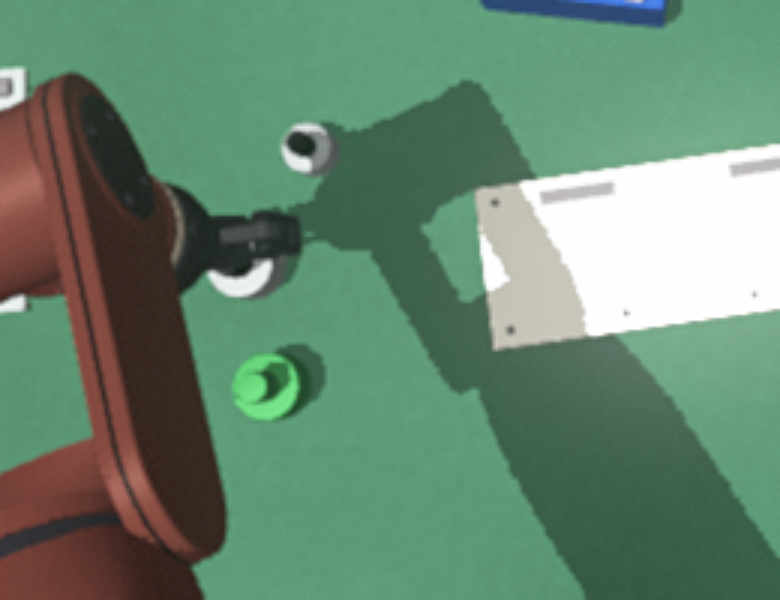

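The wrist view shows the grey knob top at (238,203), against a predicted (238.4,201.9), so its position is confirmed. Green sits clear at (253,280) and the small grey one at (310,83). I'll align and descend with open jaws.

{"op": "carry_out", "data": {"targets": [[-1, [0.2, 1.3, -1.5], 0], [-1, [0, 0, -2.0], 0], [-1, [0, 0, -1.5], 0], [-1, [0, 0, -1.0], 0], [-1, [0, 0, -0.5], 0]]}}

```text
t: 26.75
tool_pos: [499.3, 328.1, 66.2]
tool_rot: [[0.156, 0.017, 0.988], [-0.988, 0.008, 0.156], [-0.006, -1.0, 0.018]]
contact_force: [-0.2, 0.6, -0.2]
width: 85.4
```

{"op": "carry_out", "data": {"targets": [[-1, [0, 0, 0], 0], [-1, [0, 0, 0], 0], [-1, [0, 0, 0], 0], [-1, [0, 0, 0], 0], [-1, [0, 0, 0], 0]]}}

```text
t: 27.25
tool_pos: [500.5, 327.6, 67.6]
tool_rot: [[0.155, 0.019, 0.988], [-0.988, 0.009, 0.155], [-0.006, -1.0, 0.02]]
contact_force: [0.7, -1.3, 0.7]
width: 85.2
```

Run:
```python
from h import *
s=monitor.sense();p=vision.camera_params("wrist");im=vision.get_image("wrist");cv2.imwrite("pics/w4.png",im[:,:,::-1])
print(s['tool_pos'],s['contact_force'],s['t'],proj("wrist",[496.2,334.2,78],p))
```

```text
[500.45686556 327.55287803  67.55146764] [ 0.66771009 -1.30354143  0.65513728] 27.25 [240.12791733 252.03979695]
```

View pics/w4.png

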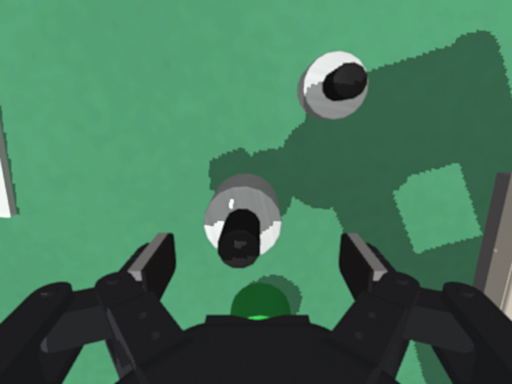

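The knob top is at (240,250), as predicted at (240,252), between the open pads. It needs about -4 in x, +6.5 in y and -12 in z.

{"op": "carry_out", "data": {"targets": [[-1, [-0.3, 0.5, -0.4], 0.5], [-1, [-0.2, 0.2, -0.4], 0], [-1, [0, 0, -0.3], 0], [-1, [0, 0, -0.1], 0], [-1, [0, 0, 0], 0]]}}

```text
t: 27.8
tool_pos: [494.7, 335.7, 54.7]
tool_rot: [[0.165, 0.019, 0.986], [-0.986, 0.01, 0.165], [-0.006, -1.0, 0.021]]
contact_force: [-1.1, -1.2, 0.1]
width: 85.4
```

```bash
python3 rd.py 2
```

```text
t 27.85 F [ 0.18 -0.65 -0.14] pos [494.74 335.73  54.69] z trend [54.66 54.71] dev x,y 28.8 343.2 M [-0.003 -0.011 -0.031] rot y [ 0.019  0.01  -1.   ]
```

{"op": "carry_out", "data": {"targets": [[1, [0, -0.1, 0.05], 0], [1, [0, 0, 0], 0], [1, [0, 0, 0], 0], [1, [0, 0, 0], 0], [1, [0, 0, 0], 0]], "newtons": 40}}

```text
t: 28.4
tool_pos: [495.5, 335.1, 56.2]
tool_rot: [[0.164, 0.021, 0.986], [-0.986, 0.011, 0.164], [-0.008, -1.0, 0.022]]
contact_force: [-1.5, 1.8, 1.2]
width: 22.2
```

{"op": "carry_out", "data": {"targets": [[1, [0, 0, 0], 0], [1, [0, 0, 0], 0], [1, [0, 0, 0], 0], [1, [0, 0, 0], 0], [1, [0, 0, 0], 0]]}}

```text
t: 28.9
tool_pos: [495.4, 335.3, 56.2]
tool_rot: [[0.165, 0.021, 0.986], [-0.986, 0.011, 0.165], [-0.008, -1.0, 0.022]]
contact_force: [-1.2, 0.7, 0.2]
width: 22.4
```

```bash
python3 rd.py 2;python3 - <<'E'
from h import *
im=vision.get_image("wrist");cv2.imwrite("pics/w5.png",im[:,:,::-1])
E
```

```text
t 28.95 F [-0.52  0.5   0.21] pos [495.41 335.25  56.19] z trend [56.18 56.19] dev x,y 29.4 342.6 M [ 0.074  0.003 -0.027] rot y [ 0.021  0.011 -1.   ]
```

View pics/w5.png

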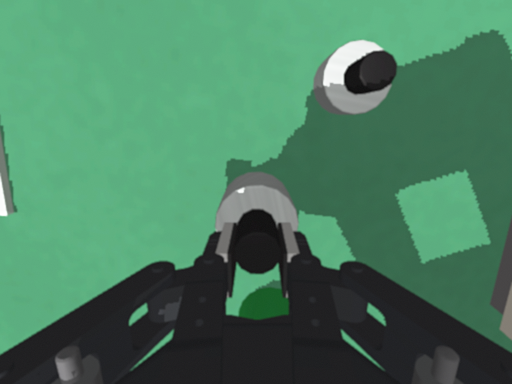

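The knob is centred between the pads at (257,240), width 22.4 mm. Lifting and carrying it to the rib point (511,69.5).

{"op": "carry_out", "data": {"targets": [[1, [0, 0, 1.5], 0], [1, [0, 0, 2.5], 0], [1, [0, 0, 2.5], 0], [1, [0, 0, 1.0], 0], [1, [0, 0, 0.2], 0]]}}

```text
t: 29.55
tool_pos: [488.4, 330.5, 129.2]
tool_rot: [[0.164, 0.004, 0.986], [-0.986, 0.001, 0.164], [-0.001, -1.0, 0.005]]
contact_force: [-0.2, 1.3, -9.1]
width: 22.7
```

```bash
python3 rd.py 3
```

```text
t 29.65 F [ 0.48  0.48 -8.44] pos [488.25 330.51 128.74] z trend [129.17 128.97 128.09] dev x,y 21.5 339.1 M [-0.006 -0.013 -0.005] rot y [ 0.004  0.001 -1.   ]
```

The force of -8.4 N matches the weight. Carrying.

{"op": "carry_out", "data": {"targets": [[1, [0.3, -2.0, 0], 0], [1, [0.4, -3.5, 0.1], 0], [1, [0.4, -4.0, 0.1], 0], [1, [0.4, -4.0, 0.1], 0], [1, [0.3, -4.0, 0.1], 0]]}}

```text
t: 30.2
tool_pos: [500.1, 153.9, 123.6]
tool_rot: [[0.173, -0.008, 0.985], [-0.985, -0.0, 0.173], [-0.001, -1.0, -0.008]]
contact_force: [0.4, -0.2, -8.5]
width: 22.5
```

{"op": "carry_out", "data": {"targets": [[1, [0.3, -3.0, 0], 0], [1, [0.2, -2.0, 0], 0], [1, [0.1, -1.0, 0], 0], [1, [0, 0, 0], 0], [1, [0, 0, 0], 0]]}}

```text
t: 30.7
tool_pos: [502.1, 86.5, 117.6]
tool_rot: [[0.167, -0.018, 0.986], [-0.986, -0.002, 0.167], [-0.001, -1.0, -0.019]]
contact_force: [0.4, -0.0, -8.0]
width: 22.6
```

```bash
python3 rd.py 3
```

```text
t 30.8 F [ 0.22 -0.32 -8.22] pos [502.13  86.74 117.63] z trend [117.56 117.53 117.79] dev x,y -4.9 96.4 M [ 0.003 -0.01   0.03 ] rot y [-0.018 -0.002 -1.   ]
```

{"op": "carry_out", "data": {"targets": [[1, [0.4, -0.9, -0.4], 0], [1, [0.4, -0.7, -0.4], 0], [1, [0.1, -0.1, -0.4], 0], [1, [0, 0, -0.1], 0], [1, [0, 0, 0.05], 0]]}}

```text
t: 31.35
tool_pos: [512.3, 70.5, 104.1]
tool_rot: [[0.171, -0.017, 0.985], [-0.985, -0.002, 0.171], [-0.001, -1.0, -0.018]]
contact_force: [-1.0, 0.0, -8.6]
width: 22.3
```

```bash
python3 rd.py 3
```

```text
t 31.45 F [-0.09  0.04 -8.45] pos [512.33  70.58 104.31] z trend [104.14 104.29 104.49] dev x,y 2.5 78.7 M [-0.03  -0.037 -0.012] rot y [-0.017 -0.002 -1.   ]
```

{"op": "carry_out", "data": {"targets": [[1, [0, 0, -0.15], 0], [1, [0, 0, -0.15], 0], [1, [0, 0, -0.1], 0], [1, [0, 0, -0.05], 0], [1, [0, 0, 0], 0]]}}

```text
t: 32.0
tool_pos: [512.7, 71.0, 100.3]
tool_rot: [[0.172, -0.016, 0.985], [-0.985, -0.002, 0.172], [-0.001, -1.0, -0.016]]
contact_force: [-0.3, 0.0, -7.9]
width: 22.3
```

```bash
python3 rd.py 3
```

```text
t 32.1 F [-0.2   0.28 -8.45] pos [512.72  71.05 100.37] z trend [100.34 100.36 100.42] dev x,y 3.0 79.1 M [ 0.    -0.027  0.008] rot y [-0.015 -0.002 -1.   ]
```

{"op": "carry_out", "data": {"targets": [[1, [0, -0.1, -0.1], 0], [1, [0, 0, -0.1], 0], [1, [0, 0, -0.05], 0], [1, [0, 0, -0.05], 0], [1, [0, 0, -0.05], 0]]}}

```text
t: 32.65
tool_pos: [513.0, 69.9, 96.8]
tool_rot: [[0.172, -0.015, 0.985], [-0.985, -0.002, 0.172], [-0.0, -1.0, -0.015]]
contact_force: [-0.2, 0.0, -7.5]
width: 22.6
```

```bash
python3 rd.py 3
```

```text
t 32.75 F [-0.35  0.03 -8.17] pos [512.92  69.88  96.79] z trend [96.84 96.74 96.8 ] dev x,y 3.0 77.9 M [-0.003 -0.051 -0.015] rot y [-0.015 -0.002 -1.   ]
```

{"op": "carry_out", "data": {"targets": [[1, [0, 0, -0.06], 0], [1, [0, 0, -0.05], 0], [1, [0, 0, -0.05], 0], [1, [0, 0, 0], 0], [1, [0, 0, 0], 0]]}}

```text
t: 33.3
tool_pos: [513.3, 69.9, 96.6]
tool_rot: [[0.172, -0.014, 0.985], [-0.985, -0.002, 0.172], [-0.0, -1.0, -0.014]]
contact_force: [-1.3, -0.1, -6.2]
width: 22.8
```

```bash
python3 rd.py 3
```

```text
t 33.4 F [-1.34 -0.25 -5.52] pos [513.33  69.93  96.51] z trend [96.55 96.48 96.48] dev x,y 3.4 77.9 M [-0.036  0.24  -0.024] rot y [-0.014 -0.002 -1.   ]
```

{"op": "carry_out", "data": {"targets": [[1, [0, 0, -0.08], 0], [1, [0, 0, -0.06], 0], [1, [0, 0, -0.06], 0], [1, [0, 0, -0.05], 0], [1, [0, 0, 0], 0]]}}

```text
t: 33.95
tool_pos: [513.9, 70.0, 96.1]
tool_rot: [[0.172, -0.013, 0.985], [-0.985, -0.002, 0.172], [-0.0, -1.0, -0.014]]
contact_force: [-3.3, 0.2, -0.0]
width: 22.6
```

```bash
python3 rd.py 3
```

```text
t 34.05 F [-4.16  0.32  0.81] pos [513.92  69.97  96.01] z trend [96.08 96.01 95.94] dev x,y 4.0 77.9 M [-0.061  0.759 -0.016] rot y [-0.013 -0.002 -1.   ]
```

The load is fully on the cover (force ~0). Releasing.

{"op": "carry_out", "data": {"targets": [[0.2, [0, 0, 0], 0], [0, [0, 0, 0], 0], [-0.5, [0, 0, 0.05], 0], [-1, [0, 0, 0.1], 0], [-1, [0, 0, 0.1], 0]]}}

```text
t: 34.6
tool_pos: [518.1, 69.8, 100.4]
tool_rot: [[0.172, -0.004, 0.985], [-0.985, -0.002, 0.172], [0.002, -1.0, -0.004]]
contact_force: [-0.3, -0.1, -0.1]
width: 83.7
```

```bash
python3 rd.py 2
python3 - <<'E'
from h import *
im=vision.get_image("wrist");cv2.imwrite("pics/w6.png",im[:,:,::-1])
im=vision.get_image("scene");cv2.imwrite("pics/s6.png",cv2.resize(im[100:250,150:350,::-1],None,fx=4,fy=4,interpolation=2))
E
```

```text
t 34.65 F [ 0.07 -0.53 -0.31] pos [518.17  69.82 100.48] z trend [100.37 100.59] dev x,y 8.2 77.0 M [-0.018  0.005 -0.02 ] rot y [-0.004 -0.002 -1.   ]
```

View pics/w6.png

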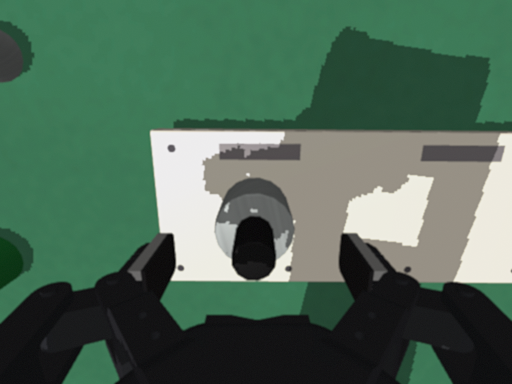

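View pics/s6.png

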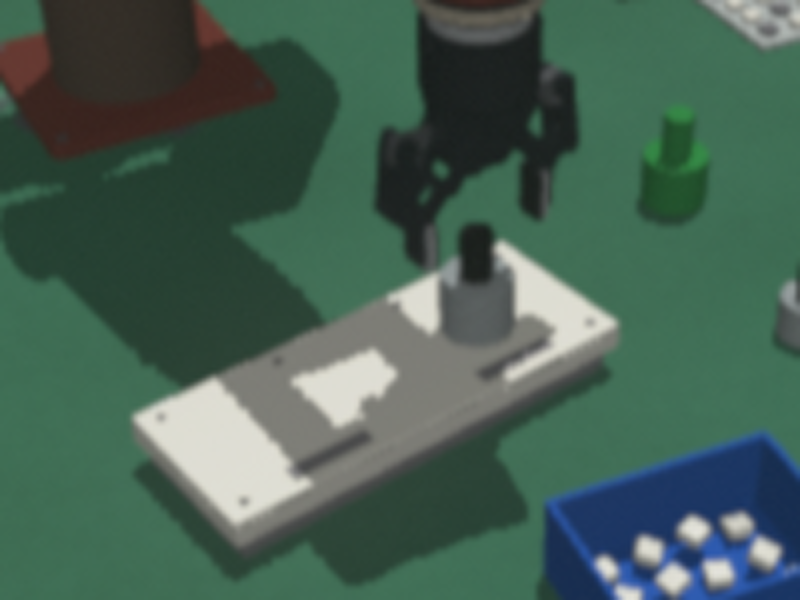

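The weight stands upright in the wrist view (knob (254,245)) and in the scene crop (475,285), clear of the pads. I'll retreat straight up, then check position and level.

{"op": "carry_out", "data": {"targets": [[-1, [-0.3, 0, 1.0], 0], [-1, [0, 0, 3.0], 0], [-1, [0, 0, 4.0], 0], [-1, [0, 0, 4.0], 0], [-1, [0, 0, 3.0], 0]]}}

```text
t: 35.3
tool_pos: [508.1, 69.9, 251.0]
tool_rot: [[0.172, -0.018, 0.985], [-0.985, -0.002, 0.172], [-0.001, -1.0, -0.018]]
contact_force: [0.8, -0.6, 0.5]
width: 85.6
```

{"op": "carry_out", "data": {"targets": [[-1, [0, -4.5, 0], 0], [-1, [0, -4.5, 0], 0], [-1, [0, -4.5, 0], 0], [-1, [0, -4.5, 0], 0], [-1, [0, -4.5, 0], 0]]}}

```text
t: 35.8
tool_pos: [510.6, -156.1, 264.1]
tool_rot: [[0.185, 0.001, 0.983], [-0.983, -0.003, 0.185], [0.004, -1.0, 0.0]]
contact_force: [1.0, 0.4, 0.4]
width: 85.1
```

{"op": "carry_out", "data": {"targets": [[-1, [-0.5, -4.5, 0], 0], [-1, [-0.5, -4.5, 0], 0], [-1, [0, -2, 0], 0], [-1, [0, 0, 0], 0], [-1, [0, 0, 0], 0]]}}

```text
t: 36.3
tool_pos: [497.5, -275.8, 267.8]
tool_rot: [[0.177, 0.003, 0.984], [-0.984, -0.006, 0.177], [0.007, -1.0, 0.002]]
contact_force: [0.5, 0.0, -0.2]
width: 85.4
```

Run:
```python
from h import *
t0=cv2.imread("pics/top0.png");s0=cv2.imread("pics/scene0.png")
t=vision.get_image("top")[:,:,::-1].copy();s=vision.get_image("scene")[:,:,::-1].copy()
cv2.imwrite("pics/t7.png",cv2.resize(t[160:290,170:350],None,fx=4,fy=4,interpolation=2))
r=slice(100,250),slice(150,350)
cv2.imwrite("pics/s7.png",cv2.resize(np.vstack([s0[r],s[r]]),None,fx=2,fy=2,interpolation=2))
cv2.imwrite("pics/t7full.png",t);cv2.imwrite("pics/s7full.png",s)
print(monitor.sense()['t'],monitor.sense()['tool_pos'])
a=np.deg2rad(9.47);c=np.array([522.8,-7.5]);ux=np.array([np.cos(a),np.sin(a)]);uy=np.array([-np.sin(a),np.cos(a)])
P=c+78*uy; print(P,"pred top: body top",proj("top",[*P,82]),"knob",proj("top",[*P,118]))
```

```text
36.4 [ 497.8603125  -274.91947074  267.76263896]
[509.9665691   69.43700703] pred top: body top [231.96292259 232.69828754] knob [230.70081979 231.19262152]
```

View pics/t7.png

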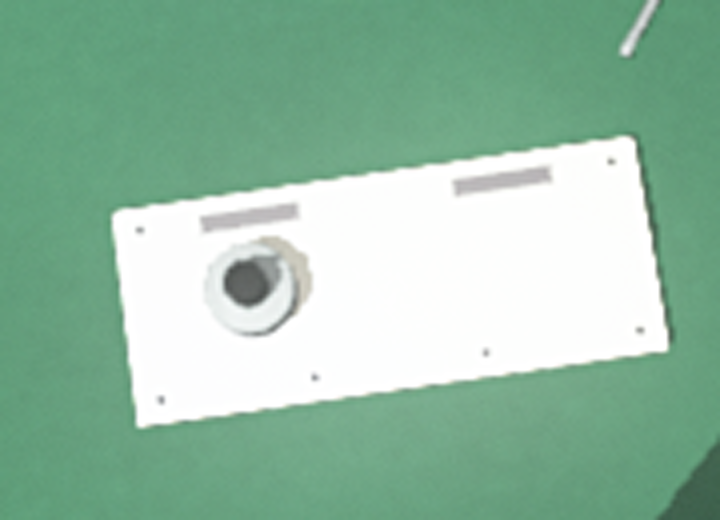

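View pics/s7.png

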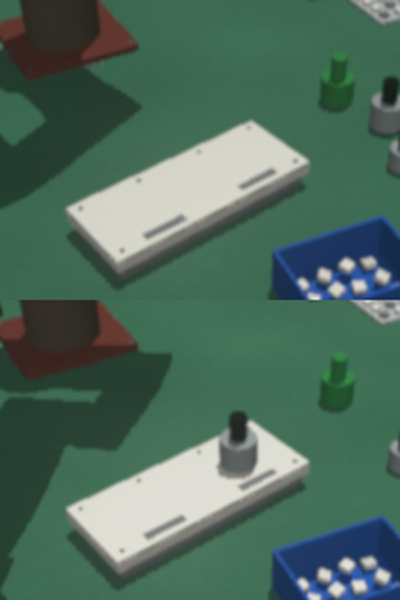

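The weight stands within about 2 mm of the rib point: knob (231.5,230.8) against predicted (230.7,231.2). The level check compares cover-end patches with the start images; 0.006 rad would lift the far end by 1.4 mm, about 0.4 px.

Run:
```python
from h import *
A=cv2.imread("pics/scene0.png",0).astype(np.float32);B=[cv2.imread("pics/s7full.png",0)]
for i in range(2): B.append(vision.get_image("scene")[:,:,::-1].mean(axis=2))
def trial(n,x0,y0,x1,y1):
    out=[]
    for b in B:
        a=A[y0:y1,x0:x1];c=np.float32(b)[y0:y1,x0:x1]
        W=np.eye(2,3,dtype=np.float32)
        try: cc,W=cv2.findTransformECC(a,c,W,cv2.MOTION_TRANSLATION,(3,200,1e-6),None,3); out.append(np.r_[W[:,2],cc].round(3))
        except cv2.error as e: out.append("x")
    print(n,out)
cp=vision.camera_params("scene")
a=np.deg2rad(9.47);c=np.array([522.8,-7.5]);ux=np.array([np.cos(a),np.sin(a)]);uy=np.array([-np.sin(a),np.cos(a)])
for nm,dx,dy in(("far +x-y",63,-155),("far -x -y",-63,-155),("slot",45,-70),("near +x+y",63,155),("near -x+y",-63,155)):
    P=c+dx*ux+dy*uy
    q=proj("scene",[*P,40],cp); q2=proj("scene",[*P,41],cp); x,y=q.round().astype(int)
    print(q.round(1),"px per mm up",(q2-q).round(2)); trial(nm,x-12,y-12,x+13,y+13)
trial("ref bin",285,210,370,275)
```

```text
[208.7 230.3] px per mm up [-0.04 -0.3 ]
far +x-y [array([0.077, 0.229, 0.997], dtype=float32), array([0.083, 0.325, 0.995], dtype=float32), array([0.082, 0.317, 0.995], dtype=float32)]
[182.6 203.3] px per mm up [-0.05 -0.29]
far -x -y [array([0.027, 0.128, 0.993], dtype=float32), array([-0.088,  0.166,  0.994], dtype=float32), array([-0.085,  0.172,  0.994], dtype=float32)]
[233.6 211.3] px per mm up [-0.02 -0.3 ]
slot [array([-0.466,  0.441,  0.968], dtype=float32), array([-0.553,  0.444,  0.975], dtype=float32), array([-0.556,  0.458,  0.975], dtype=float32)]
[305. 180.] px per mm up [ 0.02 -0.29]
near +x+y [array([0.117, 0.29 , 0.991], dtype=float32), array([0.2  , 0.358, 0.985], dtype=float32), array([0.203, 0.358, 0.985], dtype=float32)]
[275.7 159.4] px per mm up [ 0.   -0.28]
near -x+y [array([8.39 , 4.297, 0.629], dtype=float32), array([8.281, 4.21 , 0.692], dtype=float32), array([8.279, 4.206, 0.693], dtype=float32)]
ref bin [array([ 0.001, -0.004,  1.   ], dtype=float32), array([0.048, 0.07 , 0.976], dtype=float32), array([0.049, 0.071, 0.976], dtype=float32)]
```

Both ends sank equally: 0.23 px at the far end and 0.29 px at the near end, about 0.8 mm. That gives a tilt of roughly 0.001 rad, so the cover is level, and the bin shows no movement. Handing in.

Run:
```python
from h import *
s=monitor.sense();print(s['t'],s['contact_force'].round(1),s['joint_velocities'].round(3))
from bench import order
print(order.job_done())
```

```text
36.5 [-0.1  0.1  0.1] [ 0.002  0.002 -0.003 -0.002 -0.002 -0.003]
the job is handed in; nothing more can be done
None
```

The weight is standing upright and released over the rib, and I handed the job in at 36.5 s of the 72 s allowed. No verdict was reported.

- **Finding the rib:** I pressed at six points along the cover. The rib came out about 78 mm to the +y side of the centre, give or take 3 mm. The give there was 0.075 mm/N, against about 0.32 mm/N at +21 and +135 mm. I held about 5.4 N at +78 mm for around 0.4 s.
- **Placing the weight:** I took the larger grey weight, set it down at +78 mm, let go and moved clear.
- **Last checks:** The top view puts the weight within about 2 mm of the target. Both ends of the cover sank equally, by about 0.25 px, so its tilt is roughly 0.001 rad. The bin did not move. I never went near the tape or screwdriver, and did not measure them.

**What disagreed:**
- One press on the rib briefly reached about 13 N (nearly 15 N with sideways friction), more than the 5 N asked for, before I eased off. It stayed under the 20 N limit.
- The tool height read 48 mm when the fingers touched the 40 mm cover, so I used relative heights only.
- The first rough press near the centre gave a lower estimate for the rib (69 to 76 mm) than the later ones.
- Two of the five level-check patches were unusable: one was blocked by the weight and one disagreed, probably because of changed shadow.

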